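Sort the truck's electrical parts into their nest trays

TASK

Pick the four electrical parts out of the strip-down bits on the table and set each upright in the aluminium nest tray of its own outline, flat on the floor inside the rim: the relay in the small square tray, the fuse carrier in the long tray, the contactor in the large nearly square tray and the key switch in the round tray. Leave the piece of steel square tube that lies among them where it is, and steer clear of the tall power pack on the right.

Things in the scene. Friction and masses are not known exactly. Their poses are not given: they have to be found in the camera images.
- relay_mid (a point): relay: small upright black cube, 27 x 27 mm, 33 mm high, stands on the table on its pins. Point: its centre, 16.5 mm above its underside; x and y square to its faces, z up.
- fuse_box_mid (a point): fuse carrier: flat black oblong block with a row of four coloured fuses on top, 36 mm (x) by 85 mm (y), 27 mm high, lying flat. Point: its centre, 13.5 mm above its underside; z up. Graspable across its 36 mm width.
- contactor_mid (a point): contactor: stepped black block with two copper studs on top, 70 mm high with the studs. Foot plate 58 mm (x) by 50 mm (y), 3 mm thick; body 52 x 44 mm up to 38 mm; cap 36 mm (x) by 40 mm (y) from 38 to 54 mm. Point: its centre, 35 mm above its underside; z up.
- key_switch_mid (a point): key switch: standing upright on its end, 75 mm high with its key on top. Round barrel 26 mm in diameter up to 29 mm, round collar 30 mm in diameter from 29 to 43 mm, above it only the slim key. Point: on its axis, 37.5 mm above its underside; z up.
- small_tray_floor (a point): the small square tray: 45 x 45 mm inside. One of four fixed bare-aluminium nest trays standing on the table, each of another outline; 3 mm floor, rim 3 mm wide whose top is 7 mm above the table (4 mm above the floor), a thin cork liner on the floor of each, two little screw tabs outside at its +-y sides. It is the relay's. Point: centre of the floor's upper face, z up.
- long_tray_floor (a point): the long oblong tray: 54 mm (x) by 103 mm (y) inside. One of four fixed bare-aluminium nest trays standing on the table, each of another outline; 3 mm floor, rim 3 mm wide whose top is 7 mm above the table (4 mm above the floor), a thin cork liner on the floor of each, two little screw tabs outside at its +-y sides. It is the fuse carrier's, whose long side must lie along the tray's. Point: centre of the floor's upper face, z up.
- wide_tray_floor (a point): the large, nearly square tray: 76 mm (x) by 68 mm (y) inside. One of four fixed bare-aluminium nest trays standing on the table, each of another outline; 3 mm floor, rim 3 mm wide whose top is 7 mm above the table (4 mm above the floor), a thin cork liner on the floor of each, two little screw tabs outside at its +-y sides. It is the contactor's, its 58 mm side along the tray's 76 mm side. Point: centre of the floor's upper face, z up.
- round_tray_floor (a point): the round tray: 46 mm inside diameter. One of four fixed bare-aluminium nest trays standing on the table, each of another outline; 3 mm floor, rim 3 mm wide whose top is 7 mm above the table (4 mm above the floor), a thin cork liner on the floor of each, two little screw tabs outside at its +-y sides. It is the key switch's. Point: centre of the floor's upper face, z up.
- tube_piece_mid (a point): bystander: short piece of bare steel square tube, 50 x 52 mm, 34 mm high, lying loose among the parts. Point: its centre, half-way up. To be left where it lies.
- power_pack: fixed furniture, only to be kept clear of: tall hydraulic power pack with a milky reservoir standing to the right of the work, 178 mm (x) by 221 mm (y), 388 mm high, between the work and the table's right end. Point: centre of its underside, z up. The free way round it is between it and the robot's base, or over it.
Not all that is in view belongs to the job. What is shaped like the part that bears key_switch_mid but turquoise is not meant.

How it is judged:
At the end, for the whole second after the job is handed in: Each of relay, fuse carrier, contactor and key switch stands upright (within 0.08 rad) and at rest on the floor of its own tray: centre within 15 mm of the tray's centre seen from above, height within 3 mm of resting on the tray floor (horizontal distance between relay_mid and small_tray_floor below 0.015 m and z of relay_mid in the frame of small_tray_floor between 0.0135 and 0.0195 m and angle between each of relay_mid, fuse_box_mid, contactor_mid, key_switch_mid's own z axis and vertical below 0.08 rad and linear speed of each of relay, fuse_box, contactor, key_switch below 0.01 m/s and horizontal distance between fuse_box_mid and long_tray_floor below 0.015 m and z of fuse_box_mid in the frame of long_tray_floor between 0.0105 and 0.0165 m and horizontal distance between contactor_mid and wide_tray_floor below 0.015 m and z of contactor_mid in the frame of wide_tray_floor between 0.032 and 0.038 m and horizontal distance between key_switch_mid and round_tray_floor below 0.015 m and z of key_switch_mid in the frame of round_tray_floor between 0.0345 and 0.0405 m); the robot touches nothing.
It fails at once if the steel tube piece among the parts is shifted more than 25 mm (distance of tube_piece_mid from where it was at the start of the episode above 0.025 m).
It also fails if it takes over 112 s, if anything falls off the work surface, if the arm or the gripper's body presses on something with over 40 N, if the wrist force passes 120 N, or if a joint passes its speed limit or range.

ROBOT

A 7-joint arm with a two-finger parallel gripper is mounted at the origin on a cart in front of the work surface, level with it; the furniture and walls round the work are solid. World frame = base frame: x ahead of the robot, y to its left, z up, the work surface at z = 0. Lengths are in m, angles in rad, forces in N, time in s.
With the tool pointing down it reaches from about 0.4 to 0.85 m from the base axis. Payload 10.4 kg.
Tool frame: the origin (TCP) lies midway between the tips of the shut fingers; the grasp point (between the pads) lies 19 mm behind it (manip.hold_point_z is the distance from the TCP to the grasp point, in m); z points along the fingers, y is the line along which they close (so a half turn about z gives the same grasp; the last joint's range is limited). The gripper opens to 85 mm and grips with 20 to 120 N. Pads are 22 mm wide; open, the fingers measure 114 mm over their backs; the gripper's body (76 mm by 85 mm) begins 54 mm behind the grasp point. The pads swing forward as they close: fully open they stand 13 mm farther back than shut.
Start: joints at [1.303, 0.332, -0.065, 1.46, 0.022, 1.35, -0.088], TCP at [0.151, -0.606, 0.231] pointing down, gripper open.
Joint ranges: [-2.6, 2.6], [-0.5, 2.12], [-1.47, 1.34], [0.16, 2.42], [-1.27, 4.41], [0.06, 2.06], [-2.6, 2.6]. Speed limits (rad/s): [2.22, 2.22, 2.79, 2.79, 3.14, 3.14, 3.14].

INTERFACE

Orientations are given as a unit quaternion [x, y, z, w].
In Python, from workcell import manip, eyes, job gives the robot as it stands.
- The arm moves only by the shell command python3 -m crank 'ROWS' [FORCE]. ROWS is JSON, a list that holds one entry, the list of rows, each a list of 7 numbers: the finger opening in cm, from 0 to 8.54, then the shift along the world's x, y, z in cm, then the turn, a rotation vector about the world's x, y, z in degrees. In form: [[[hand, x, y, z, ax, ay, az], ...]]. A call has 1 to 20 rows; each row shifts and turns the commanded pose from where the row before left it; what a row does not reach is not made up. A row lasts 1/8 s, in which the tool goes at most 62.5 mm and 10.7 degrees, less where a joint would pass 70% of its speed; a pose out of reach is approached as far as the arm can. A call with a gripper value outside its range is refused whole. The fingers move at their own pace and stop on an object; FORCE is the grip in N (left out, the last holds). Time passes only in rows, so rows that do not move let the fingers close. It gives the time, the measured TCP pose, the force, the opening and the grip force at its end, in the units of the state.
- manip.get_obs(): the state, without advancing time (a new reading comes with each control period).
- eyes.camera(name): name is "scene" or "side" or "wrist"; returns (picture, depth): 400x640x3 uint8, red, green, blue; 400x640 float32, m along the optical axis (not along the pixel's ray), 0 where there is no reading.
- eyes.camera_params(name): a dict with "fx", "fy", "cx", "cy" (pixels), "world_from_camera" (4x4, takes a point from camera to world coordinates); the wrist camera has in their place "hand_eye" (4x4, takes a point from camera to tool coordinates, whose origin is the TCP and whose axes are the flange's). Camera axes: x right, y down, z forward; pixel columns grow to the right and rows downward; lengths in m; the calibration is good to about 2 mm. The wrist camera is an equidistant fisheye: a pixel r from the principal point sees the ray r / f radians off the axis. A picture is of the moment at which its call begins: read the wrist's pose just before it. camera_params takes no time and is no camera call.
- job.hand_in(): hands the job in; it is judged then, once.
The state is a dict: "clock": time; "joint_pos": joint angles; "joint_velocities": joint speeds; "tau": joint torques, N m; "position": TCP position; "ee_rot": TCP orientation; "ft_force": force on the tool from outside, world axes, zero at the start; "torque": the same for the moment, N m; "grip_width": opening from 0.0 (shut) to 1.0 (fully open); "grasp_force": force on a finger pad.
Only numpy, scipy, OpenCV 4.12 (cv2) and the standard library are available. Lean on these libraries where they do the work, as an engineer would, in place of code of your own. Each camera call takes 0.05 s, during which the arm holds its last target. There are 200 camera calls.

## Working session

There is one attempt and no reset: what is moved stays moved. The work goes in short steps, Python scripts to look and compute and a shell command to move; the robot and the scene stay as the last step left them, time stands still between calls to the robot, and variables do not carry over. Pictures are saved under pics/ and viewed, at most 14 in all, crops included, and the job is handed in when it is done.

```bash
ls; mkdir -p pics
python3 - <<'E'
from workcell import manip, eyes, job
import cv2,numpy as np
o=manip.get_obs();print({k:np.round(v,3) for k,v in o.items()},manip.hold_point_z)
for n in("scene","side"):
    p,d=eyes.camera(n);cv2.imwrite(f"pics/{n}0.png",p[:,:,::-1]);np.savez(f"{n}0.npz",p=p,d=d)
    c=eyes.camera_params(n);print(n,{k:np.round(v,3).tolist() for k,v in c.items()})
print({k:np.round(v,3).tolist() for k,v in eyes.camera_params("wrist").items()})
E
```

```text
pics
{'clock': np.float64(0.0), 'joint_pos': array([ 1.303,  0.333, -0.065,  1.461,  0.022,  1.35 , -0.089]), 'joint_velocities': array([-0.   , -0.   , -0.   ,  0.   , -0.001,  0.001, -0.001]), 'tau': array([-1.0000e-03, -6.2545e+01,  4.8000e-02, -3.9160e+01,  1.6000e-02,
        1.0000e-02, -0.0000e+00]), 'position': array([ 0.151, -0.606,  0.231]), 'ee_rot': array([ 0.993,  0.122, -0.   , -0.001]), 'ft_force': array([ 0.108, -0.126,  0.303]), 'torque': array([0.016, 0.026, 0.013]), 'grasp_force': np.float64(0.0), 'grip_width': np.float64(1.003)} 0.0187
scene {'fx': 478.426, 'fy': 478.426, 'cx': 319.002, 'cy': 195.534, 'world_from_camera': [[-0.686, -0.424, 0.591, -0.004], [-0.727, 0.39, -0.565, 0.704], [0.009, -0.817, -0.576, 0.639], [0.0, 0.0, 0.0, 1.0]]}
side {'fx': 457.535, 'fy': 457.535, 'cx': 323.691, 'cy': 194.006, 'world_from_camera': [[-0.903, -0.293, 0.315, 0.245], [-0.43, 0.586, -0.686, 0.832], [0.016, -0.755, -0.655, 0.719], [0.0, 0.0, 0.0, 1.0]]}
{'fx': 309.707, 'fy': 309.707, 'cx': 320.385, 'cy': 201.886, 'hand_eye': [[0.001, -0.952, -0.307, 0.079], [1.0, 0.001, 0.0, 0.0], [0.0, -0.307, 0.952, -0.143], [0.0, 0.0, 0.0, 1.0]]}
```

View pics/scene0.png

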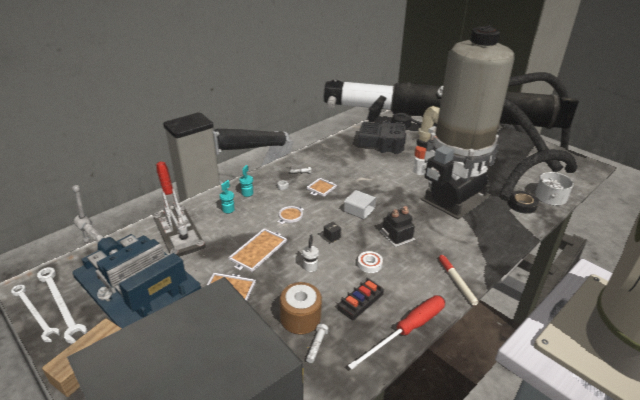

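View pics/side0.png

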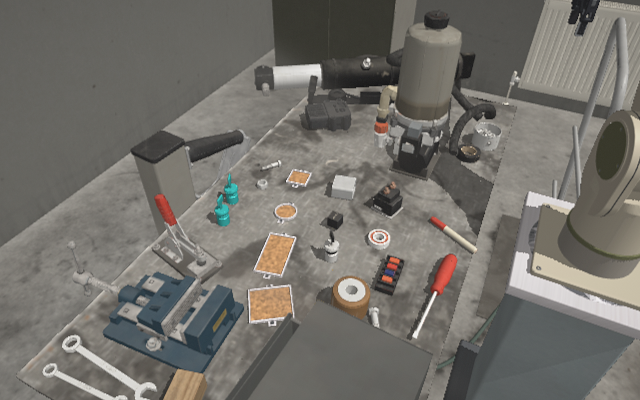

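Both views show the scene. In the side view:
- Parts: relay (336,219), fuse carrier (389,273), contactor (388,198), tube (344,187).
- Key switch: the black/white one at (331,247). The turquoise look-alikes at (222,213) and (231,191) are not meant.
- Trays: small (299,178), round (286,212), long (275,254), wide (271,304).

Next I'll make a rectified top view from the depth data.

```bash
cat > h.py <<'E'
import numpy as np,cv2
from workcell import manip,eyes,job
def cloud(n,p,d):
    c=eyes.camera_params(n);v,u=np.mgrid[:400,:640]
    P=np.stack([(u-c["cx"])/c["fx"]*d,(v-c["cy"])/c["fy"]*d,d],-1)
    T=np.array(c["world_from_camera"]);return P@T[:3,:3].T+T[:3,3]
def plane(n,uv,z):
    c=eyes.camera_params(n);uv=np.asarray(uv,float).reshape(-1,2);T=np.array(c["world_from_camera"])
    r=np.c_[(uv[:,0]-c["cx"])/c["fx"],(uv[:,1]-c["cy"])/c["fy"],np.ones(len(uv))]@T[:3,:3].T
    return T[:3,3]+r*((z-T[2,3])/r[:,2])[:,None]
E
python3 - <<'E'
from h import *
S=900 # px per m ; x 0..0.9? rows up = +x, cols left=+y
x0,x1,y0,y1=0.1,0.95,-0.55,0.45
top=np.zeros((int((x1-x0)*S),int((y1-y0)*S),3),np.uint8);
for n in("scene","side"):
    f=np.load(n+"0.npz");p,d=f["p"],f["d"];W=cloud(n,p,d)
    print(n,"table z median",np.median(W[(d>0)&(abs(W[...,2])<.02)][:,2]))
    hsv=cv2.cvtColor(p,cv2.COLOR_RGB2HSV)
    m=cv2.inRange(hsv,(5,90,90),(20,255,255));
    cs,_=cv2.findContours(m,cv2.RETR_EXTERNAL,cv2.CHAIN_APPROX_NONE)
    for c in cs:
        if cv2.contourArea(c)<60: continue
        q=plane(n,c[:,0],.0035)[:,:2]*1000
        r=cv2.minAreaRect(q.astype(np.float32));print(n,"cork",c[:,0].mean(0).round(),np.round(r[0],1),np.round(r[1],1),round(r[2],1))
    # height blobs
    ok=(d>0)&(W[...,2]>.010)&(W[...,2]<.09)&(W[...,0]>.25)&(W[...,0]<.9)&(abs(W[...,1])<.45)
    k,l,s,ce=cv2.connectedComponentsWithStats(ok.astype(np.uint8),connectivity=4)
    for i in range(1,k):
        if s[i,4]<60: continue
        q=W[l==i]*1000; r=cv2.minAreaRect(q[:,:2].astype(np.float32))
        print(n,"blob",ce[i].round(),s[i,4],"c",np.round(r[0]),np.round(r[1]),round(r[2]),"zmax",np.percentile(q[:,2],98).round(1))
    g=(d>0)&(W[...,2]<.4)
    Q=W[g];o=np.argsort(Q[:,2]);Q=Q[o];C=p[g][o]
    i=((x1-Q[:,0])*S).astype(int);j=((y1-Q[:,1])*S).astype(int);b=(i>=0)&(i<top.shape[0])&(j>=0)&(j<top.shape[1])
    for a in(0,1):
        for e in (0,1): 
            ii=np.clip(i[b]+a,0,top.shape[0]-1);jj=np.clip(j[b]+e,0,top.shape[1]-1);top[ii,jj]=C[b]
top=cv2.resize(top,(700,595))
for k in range(1,10): 
    yy=int((x1-k/10)*700);cv2.putText(top,str(k),(0,yy),0,.5,(255,255,0));cv2.line(top,(0,yy),(8,yy),(255,255,0))
for k in range(-5,5):
    xx=int((y1-k/10)*700);cv2.putText(top,str(k),(xx,590),0,.5,(255,255,0));cv2.line(top,(xx,585),(xx,594),(255,255,0))
cv2.imwrite("pics/top0.png",top[:,:,::-1])
E
```

```text
scene table z median 0.000693489358021826
scene cork [ 78. 353.] [579.8 640.8] [ 76.4 122.2] 13.1
scene cork [352. 301.] [375.3 257.7] [27.6 15.1] 4.4
scene cork [301. 308.] [425.4 329.3] [ 71.5 115.1] 61.0
scene cork [371. 285.] [377.4 205.3] [15.1 27.5] 88.1
scene cork [239. 285.] [542.1 375.8] [30.9 63.1] 85.9
scene cork [258. 248.] [598.8 294.5] [49.4 99.1] 13.1
scene cork [291. 213.] [642.  173.9] [39.6 32.5] 47.4
scene cork [321. 186.] [673.4  49.4] [38.7 39.2] 9.4
scene cork [420. 152.] [ 612.2 -256.6] [29.2 65.2] 37.3
scene blob [392. 113.] 3666 c [ 763. -289.] [249. 269.] 21 zmax 87.4
scene blob [226. 153.] 2256 c [882. 136.] [310.  43.] 85 zmax 88.7
scene blob [538. 143.] 175 c [ 392. -440.] [18. 62.] 85 zmax 68.5
scene blob [419. 164.] 234 c [ 525. -126.] [19. 42.] 84 zmax 88.7
scene blob [541. 181.] 2350 c [ 306. -325.] [245. 115.] 85 zmax 87.9
scene blob [246. 181.] 255 c [769. 195.] [28. 30.] 21 zmax 75.0
scene blob [457. 191.] 1418 c [ 432. -145.] [127.  95.] 90 zmax 80.2
scene blob [227. 197.] 305 c [746. 263.] [29. 30.] 30 zmax 74.4
scene blob [359. 202.] 511 c [549.
[... 1602 characters left out ...]
.7
side blob [388. 199.] 619 c [439.  62.] [46. 54.] 77 zmax 66.9
side blob [221. 211.] 274 c [747. 269.] [30. 29.] 36 zmax 73.4
side blob [335. 220.] 209 c [522. 168.] [30. 28.] 81 zmax 33.4
side blob [448. 230.] 135 c [291.  77.] [12. 95.] 64 zmax 14.5
side blob [187. 252.] 1319 c [753. 387.] [ 59. 147.] 78 zmax 83.3
side blob [331. 248.] 290 c [490. 258.] [28. 30.] 23 zmax 74.2
side blob [378. 238.] 224 c [420. 167.] [45. 47.] 18 zmax 15.0
side blob [439. 284.] 765 c [274. 260.] [215.  29.] 86 zmax 29.0
side blob [389. 274.] 658 c [366. 253.] [36. 81.] 3 zmax 27.4
side blob [351. 296.] 1261 c [407. 354.] [68. 67.] 51 zmax 59.4
side blob [374. 316.] 142 c [359. 359.] [18. 39.] 23 zmax 18.1
```

View pics/top0.png

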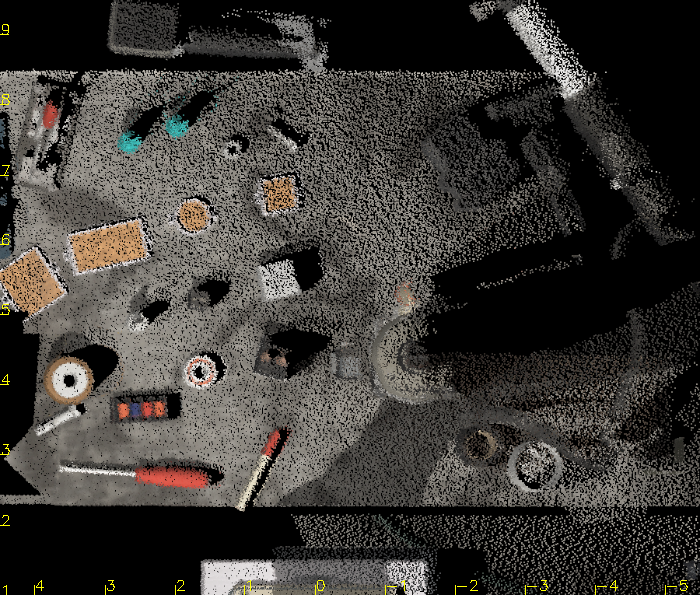

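The top view gives part and tray positions; the two cameras agree to about 3 mm. Next I need enlarged crops to confirm identity, the contactor and relay yaw, and the obstacle heights.

Run:
```python
from h import *
ims=[]
A=[];
for n,box in(("scene",[(375,195,50,60),(290,225,60,55)]),("side",[(365,170,50,60),(305,205,60,65)])):
    f=np.load(n+"0.npz");p,d=f["p"],f["d"];W=cloud(n,p,d)*1000
    for x,y,w,h in box: ims.append(cv2.resize(p[y:y+h,x:x+w],(390,290),interpolation=cv2.INTER_CUBIC))
    def reg(cx,cy,r,lo,hi): return W[(d>0)&(np.hypot(W[...,0]-cx,W[...,1]-cy)<r)&(W[...,2]>lo)&(W[...,2]<hi)]
    for nm,a in(("contcap",(438,60,40,46,58)),("contbodytop",(438,60,45,33,42)),("relaytop",(521,166,25,30,38)),("fusetop",(365,250,60,20,32)),("tubetop",(550,53,45,30,40)),("keycollar",(489,255,30,38,46))):
        q=reg(*a);r=cv2.minAreaRect(q[:,:2].astype(np.float32));print(n,nm,len(q),np.round(r[0],1),np.round(r[1],1),round(r[2],1))
    A.append(W[d>0])
A=np.vstack(A)
def ext(nm,x0,x1,y0,y1,z0,z1=600):
    q=A[(A[:,0]>x0)&(A[:,0]<x1)&(A[:,1]>y0)&(A[:,1]<y1)&(A[:,2]>z0)&(A[:,2]<z1)]
    if len(q)>5: print(nm,len(q),np.percentile(q,1,0).round(),np.percentile(q,99,0).round())
ext("pack",300,560,-300,0,100);ext("packlow",380,560,-100,0,15,100);ext("hose",100,400,-500,-100,90)
ext("near wide",430,680,430,560,20);ext("all>300",100,700,-650,500,300)
ext("greybox",300,700,440,800,100)
cv2.imwrite("pics/crop0.png",np.vstack([np.hstack(ims[:2]),np.hstack(ims[2:])])[:,:,::-1])
```

```text
scene contcap 222 [436.2  58.9] [41.6 38.7] 76.9
scene contbodytop 172 [431.6  68.8] [63.  37.3] 23.0
scene relaytop 120 [520.2 164.2] [26.9 26.5] 80.8
scene fusetop 511 [364.2 246.8] [35.5 73.1] 3.0
scene tubetop 329 [548.8  52.1] [50.8 52.6] 12.5
scene keycollar 156 [488. 253.] [29.8 28.1] 49.6
side contcap 178 [439.1  60.9] [41.2 37.4] 75.4
side contbodytop 132 [434.6  71.9] [63.6 35.7] 19.0
side relaytop 90 [521.9 168.1] [27.1 25.1] 84.8
side fusetop 378 [365.9 250.1] [33.7 73.5] 2.8
side tubetop 277 [550.7  54.6] [49.7 49.6] 13.1
side keycollar 130 [490.9 256.7] [30.2 27.7] 88.3
pack 17109 [ 379. -174.  104.] [534. -30. 381.]
packlow 1527 [387. -99.  15.] [486. -33.  99.]
hose 4275 [ 312. -354.   91.] [ 400. -101.  348.]
near wide 8109 [454. 462.  22.] [671. 559. 118.]
all>300 5457 [ 129. -577.  301.] [493. -83. 384.]
greybox 23704 [301. 485. 106.] [468. 676. 187.]
```

View pics/crop0.png

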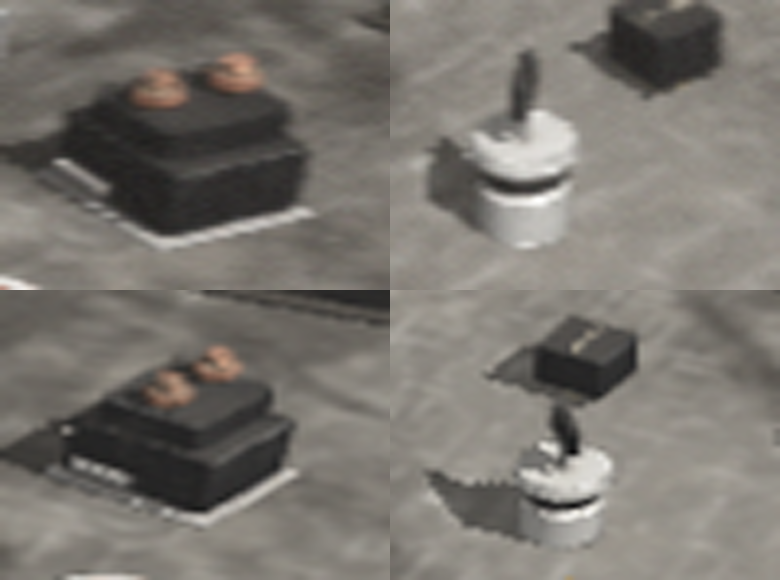

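The crops confirm the key switch: white/black barrel with a black key at scene (311,255), side (331,247), while the turquoise pair is excluded. The contactor's wide steps face along the axis at -14°. Next I'll rise, cross over the power pack to above the relay, and check the vise heights beside the wide tray.

```bash
python3 -m crank '[[[6,0,0,6,0,0,0],[6,0,0,6,0,0,0],[6,0,0,6,0,0,0],[6,0,0,6,0,0,0],[6,2.64,5.51,0,0,0,5],[6,2.64,5.51,0,0,0,5],[6,2.64,5.51,0,0,0,5],[6,2.64,5.51,0,0,0,5],[6,2.64,5.51,0,0,0,5],[6,2.64,5.51,0,0,0,5],[6,2.64,5.51,0,0,0,5],[6,2.64,5.51,0,0,0,5],[6,2.64,5.51,0,0,0,5],[6,2.64,5.51,0,0,0,5],[6,2.64,5.51,0,0,0,5],[6,2.64,5.51,0,0,0,5],[6,2.64,5.51,0,0,0,5],[6,2.64,5.51,0,0,0,5]]]' 40
python3 - <<'E'
from h import *
A=[]
for n in("scene","side"):
    f=np.load(n+"0.npz");W=cloud(n,f["p"],f["d"])*1000;A.append(W[f["d"]>0])
A=np.vstack(A)
for y in range(440,520,10):
    print(y,[int(np.r_[0,A[(A[:,1]>=y)&(A[:,1]<y+10)&(A[:,0]>=x)&(A[:,0]<x+20)&(A[:,2]<250)][:,2]].max()) for x in range(440,680,20)])
E
```

```text
clock: 2.35
position: [0.5219, 0.1662, 0.4714]
ee_rot: [0.743, 0.67, 0.0, 0.0]
ft_force: [0.9, -1.3, 0.7]
grip_width: 0.701
grasp_force: 0.0
440 [0, 0, 0, 4, 7, 5, 12, 15, 17, 0, 14, 14]
450 [0, 0, 0, 1, 6, 7, 14, 86, 86, 0, 13, 15]
460 [0, 0, 0, 0, 1, 6, 38, 87, 87, 77, 81, 81]
470 [120, 0, 0, 1, 1, 1, 59, 87, 87, 0, 82, 82]
480 [120, 121, 0, 1, 1, 1, 84, 87, 88, 0, 82, 82]
490 [115, 120, 0, 1, 1, 1, 81, 88, 88, 41, 81, 82]
500 [115, 123, 0, 1, 1, 1, 84, 87, 86, 0, 81, 82]
510 [115, 121, 0, 1, 1, 2, 87, 87, 86, 0, 82, 82]
```

```bash
python3 -m crank '[[[6,0,0,-6,0,0,0],[6,0,0,-6,0,0,0],[6,0,0,-6,0,0,0],[6,0,0,-6,0,0,0],[6,0,0,-6,0,0,0],[6,0,0,0,0,0,0]]]'
cat >> h.py <<'E'
from scipy.spatial.transform import Rotation as R
def wrist(name=None):
    o=manip.get_obs();p,d=eyes.camera("wrist")
    if name: cv2.imwrite(name,p[:,:,::-1])
    c=eyes.camera_params("wrist");v,u=np.mgrid[:400,:640]
    a=(u-c["cx"])/c["fx"];b=(v-c["cy"])/c["fy"];r=np.hypot(a,b)+1e-9
    k=np.tan(np.minimum(r,1.45))/r*d
    P=np.stack([a*k,b*k,d],-1);H=np.array(c["hand_eye"]);P=P@H[:3,:3].T+H[:3,3]
    return p,d,P@R.from_quat(o["ee_rot"]).as_matrix().T+o["position"]
def reg(W,d,cx,cy,r,lo,hi):
    W=W*1000;q=W[(d>0)&(np.hypot(W[...,0]-cx,W[...,1]-cy)<r)&(W[...,2]>lo)&(W[...,2]<hi)]
    if len(q)<6: return "none"
    t=cv2.minAreaRect(q[:,:2].astype(np.float32));return len(q),np.round(t[0],1),np.round(t[1],1),round(t[2],1),"z",np.percentile(q[:,2],[5,50,95]).round(1)
E
python3 - <<'E'
from h import *
p,d,W=wrist("pics/w1.png")
print(reg(W,d,521,166,30,28,40),"table",reg(W,d,521,110,25,-10,12))
for nm,a in(("tubetop",(550,53,45,30,40)),("keycollar",(489,255,30,38,46)),("cap",(438,60,40,46,58))):print(nm,reg(W,d,*a))
E
```

```text
clock: 3.1
position: [0.5186, 0.1638, 0.1679]
ee_rot: [0.743, 0.669, -0.003, -0.002]
ft_force: [-0.7, -0.3, 0.7]
grip_width: 0.701
grasp_force: 0.0
(778, array([523.4, 166.2]), array([25.8, 25.6]), 84.9, 'z', array([31.9, 33.3, 34.5])) table (1515, array([520.5, 109.9]), array([49., 49.]), 85.9, 'z', array([-0.7,  0.4,  1.5]))
tubetop (1609, array([551.4,  52. ]), array([49.8, 52.2]), 13.2, 'z', array([31.6, 34.3, 35.3]))
keycollar (796, array([492.4, 253.4]), array([31.2, 30.5]), 85.5, 'z', array([40.2, 43.2, 44.4]))
cap (437, array([450. ,  55.7]), array([40.2, 16. ]), 73.3, 'z', array([49.1, 54.2, 55.3]))
```

View pics/w1.png

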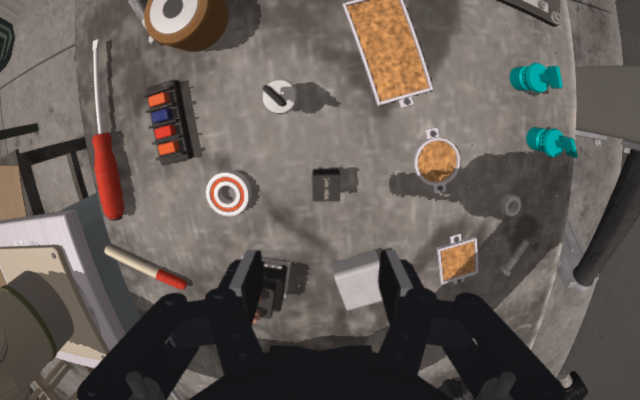

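The wrist view shows the relay at (327,184), well below the open fingers, and its depth gives (522.7, 166.1) mm. I'll descend and grip it.

```bash
python3 -m crank '[[[6,0.1,0,-6,0,0,0],[6,0,0,-6,0,0,0],[6,0,0,-2,0,0,0],[6,0,0,-2.2,0,0,0],[6,0,0,0,0,0,0],[6,0,0,0,0,0,0]]]'
python3 -c "
from h import *
o=manip.get_obs();print(o['position'],o['clock'])"
```

```text
clock: 3.9
position: [0.5233, 0.1655, 0.011]
ee_rot: [0.743, 0.669, 0.001, 0.001]
ft_force: [0.4, -0.6, 0.5]
grip_width: 0.705
grasp_force: 0.0
[0.52328199 0.16549074 0.01102887] 3.9
```

```bash
python3 -m crank '[[[6,0,0,-0.4,0,0,0],[1.5,0,0,0,0,0,0],[1.5,0,0,0,0,0,0],[1.5,0,0,0,0,0,0],[1.5,0,0,0,0,0,0],[1.5,0,0,0,0,0,0]]]' 40
python3 -m crank '[[[1.5,0,0,3,0,0,0],[1.5,0,0,5,0,0,0],[1.5,0,0,0,0,0,0]]]'
```

```text
clock: 4.65
position: [0.5223, 0.1651, 0.0057]
ee_rot: [0.743, 0.669, 0.0, 0.0]
ft_force: [-0.7, -0.7, 6.4]
grip_width: 0.296
grasp_force: 39.9
clock: 5.03
position: [0.524, 0.166, 0.0885]
ee_rot: [0.743, 0.669, 0.002, 0.001]
ft_force: [0.0, 0.2, -1.3]
grip_width: 0.299
grasp_force: 39.4
```

```bash
python3 -m crank '[[[1.5,3.8,-2.9,0.5,0,0,4],[1.5,3.8,-2.9,0,0,0,4],[1.5,3.8,-2.9,0,0,0,4],[1.5,3.8,-2.9,0,0,0,4],[1.5,0,0,0,0,0,0],[1.5,0,0,0,0,0,0]]]'
cat >> h.py <<'E'
def cork(p,d,W,mn=80):
    m=cv2.inRange(cv2.cvtColor(p,cv2.COLOR_RGB2HSV),(5,90,60),(20,255,255));m[(d<=0)|(W[...,2]>.012)|(W[...,2]<-.01)]=0
    k,l,s,ce=cv2.connectedComponentsWithStats(m)
    for i in range(1,k):
        if s[i,4]>mn:
            q=W[l==i]*1000;t=cv2.minAreaRect(q[:,:2].astype(np.float32));print("cork",ce[i].round(),s[i,4],np.round(t[0],1),np.round(t[1],1),round(t[2],1),q[:,2].mean().round(1))
E
python3 - <<'E'
from h import *
p,d,W=wrist("pics/w2.png");cork(p,d,W);print(manip.get_obs()["position"])
E
```

```text
clock: 5.78
position: [0.6733, 0.0496, 0.0891]
ee_rot: [0.643, 0.766, -0.0, -0.001]
ft_force: [-0.8, 0.6, -0.9]
grip_width: 0.297
grasp_force: 39.5
cork [307.  38.] 2782 [641.9 175.4] [44.4 43.9] 10.7 3.7
cork [320. 204.] 3077 [673.2  52. ] [44.7 45.2] 9.5 3.7
[0.67317976 0.0501126  0.08955043]
```

View pics/w2.png

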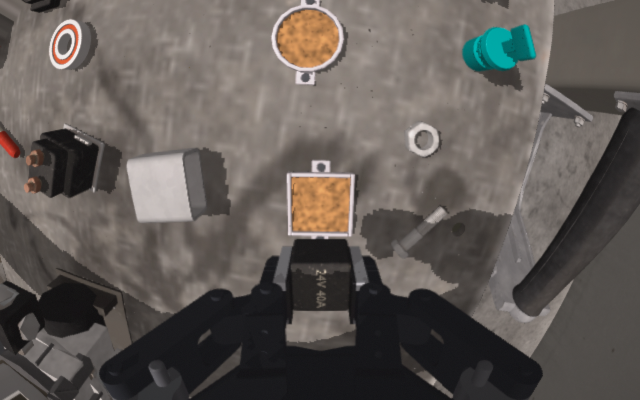

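The wrist view shows the relay upright in the fingers at (320,275). The small tray is at (320,204) and the round tray at (307,38). Lowering the relay now.

```bash
python3 -m crank '[[[1.5,0,0.2,-4,0,0,0],[1.5,0,0,-2.5,0,0,0],[1.5,0,0,-1,0,0,0],[1.5,0,0,-0.4,0,0,0],[1.5,0,0,0,0,0,0]]]'
```

```text
clock: 6.45
position: [0.6745, 0.0511, 0.0121]
ee_rot: [0.643, 0.766, 0.0, 0.0]
ft_force: [-0.7, -0.8, -0.7]
grip_width: 0.296
grasp_force: 39.5
```

```bash
python3 -m crank '[[[1.5,0,0,-0.25,0,0,0],[1.5,0,0,0,0,0,0],[5.5,0,0,0,0,0,0],[5.5,0,0,0,0,0,0],[5.5,0,0,0,0,0,0],[5.5,0,0,6,0,0,0],[5.5,0,0,6,0,0,0],[5.5,-3.7,4,0,0,0,0],[5.5,-3.7,4,0,0,0,0],[5.5,-3.7,4,0,0,0,0],[5.5,-3.7,4,0,0,0,0],[5.5,-3.4,4.1,0,0,0,0],[5.5,0,0,0,0,0,0],[5.5,0,0,0,0,0,0]]]'
python3 - <<'E'
from h import *
p,d,W=wrist("pics/w3.png");cork(p,d,W)
print(manip.get_obs()["position"],reg(W,d,490,254,25,38,46),reg(W,d,673,52,25,30,42))
p,d=eyes.camera("side");W=cloud("side",p,d);print("relay side",reg(W,d,673,53,25,28,44))
E
```

```text
clock: 8.2
position: [0.4926, 0.2515, 0.1289]
ee_rot: [0.643, 0.766, 0.0, 0.0]
ft_force: [1.7, -0.7, 0.4]
grip_width: 0.643
grasp_force: 0.0
cork [409.  37.] 5639 [545.4 407.6] [76.3 67.6] 34.3 3.8
cork [440. 165.] 5420 [599.2 296.4] [ 55.3 102.4] 13.6 3.8
cork [443. 283.] 873 [642.8 175.6] [42.3 42.9] 84.0 3.8
cork [426. 360.] 232 [664.2  54.1] [45.2 32.6] 55.7 3.8
[0.49295225 0.250956   0.12877181] (964, array([491.3, 254.8]), array([31.2, 29.5]), 15.4, 'z', array([39.8, 43.3, 44.4])) (306, array([674.3,  53.2]), array([26.8, 26.8]), 8.6, 'z', array([30.7, 36.1, 37.2]))
relay side (24, array([683.8,  56.9]), array([ 7.5, 29.8]), 28.4, 'z', array([28.7, 33.4, 35.9]))
```

The relay is seated: centre (674,53), top at 36 mm. All tray positions are known. Now gripping the key switch by its collar.

```bash
python3 -m crank '[[[5.5,-0.1,0.3,-5,0,0,0],[5.5,0,0,-4,0,0,0],[5.5,0,0,-2.3,0,0,0],[5.5,0,0,0,0,0,0],[5.5,0,0,0,0,0,0],[2,0,0,0,0,0,0],[2,0,0,0,0,0,0],[2,0,0,0,0,0,0],[2,0,0,0,0,0,0],[2,0,0,0,0,0,0]]]'
python3 -m crank '[[[2,0,0,5,0,0,0],[2,0,0,4,0,0,0],[2,0,0,0,0,0,0]]]'
```

```text
clock: 9.55
position: [0.4919, 0.2555, 0.0172]
ee_rot: [0.643, 0.766, 0.001, 0.001]
ft_force: [-0.2, -0.4, 7.5]
grip_width: 0.316
grasp_force: 38.8
clock: 9.93
position: [0.4927, 0.2561, 0.1091]
ee_rot: [0.643, 0.766, 0.002, 0.001]
ft_force: [0.9, 0.2, -1.2]
grip_width: 0.315
grasp_force: 39.6
```

```bash
python3 -m crank '[[[2,5,-2.7,0,0,0,0],[2,5,-2.7,0,0,0,0],[2,5,-2.6,0,0,0,0],[2,0,0,0,0,0,0],[2,0,0,0,0,0,0]]]'
python3 - <<'E'
from h import *
p,d,W=wrist();cork(p,d,W);P=manip.get_obs()["position"];print(P)
p2,d2=eyes.camera("side");c=p[180:400,200:440];cc=p2[120:270,220:360]
cv2.imwrite("pics/k.png",np.hstack([cv2.resize(c,(400,367)),cv2.resize(cc,(343,367))])[:,:,::-1])
E
```

```text
clock: 10.55
position: [0.6403, 0.1754, 0.1047]
ee_rot: [0.642, 0.766, -0.0, -0.001]
ft_force: [-0.5, 1.0, -1.9]
grip_width: 0.313
grasp_force: 39.8
cork [295.  54.] 7546 [599.8 291.7] [53.9 93.2] 12.9 3.8
cork [322. 202.] 2134 [641.9 174.5] [44.2 44.1] 54.6 3.7
cork [345. 318.] 225 [691.   54.2] [17.4 40. ] 37.5 3.9
[0.63995492 0.17595341 0.10513256]
```

View pics/k.png

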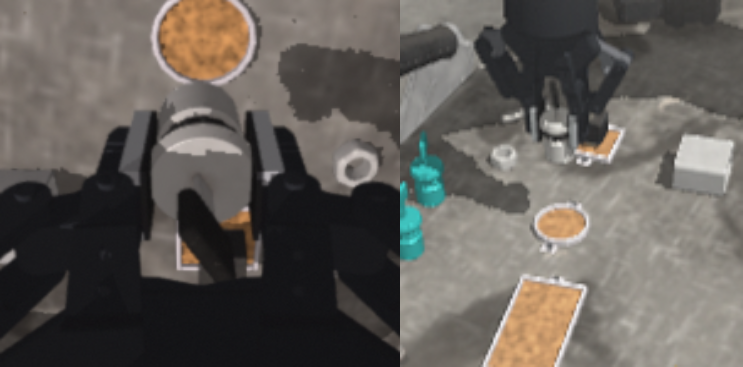

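The key switch hangs upright between the fingers. The round tray shows at (205,38) in the left crop and the relay stands in its tray at (595,138) in the right. Lowering.

```bash
python3 -m crank '[[[2,0.1,0,-4,0,0,0],[2,0,0,-2.5,0,0,0],[2,0,0,-1,0,0,0],[2,0,0,-0.6,0,0,0],[2,0,0,0,0,0,0],[2,0,0,0,0,0,0]]]'
```

```text
clock: 11.4
position: [0.6426, 0.1753, 0.0258]
ee_rot: [0.643, 0.766, 0.001, 0.0]
ft_force: [0.1, -0.3, -0.1]
grip_width: 0.315
grasp_force: 39.8
```

```bash
python3 -m crank '[[[2,0,0,-0.45,0,0,0],[2,0,0,0,0,0,0],[5.5,0,0,0,0,0,0],[5.5,0,0,0,0,0,0],[5.5,0,0,0,0,0,0],[6,0,0,6,0,0,0],[6,0,0,6,0,0,0],[6,-5.5,1.5,0,0,0,-1.4],[6,-5.5,1.5,0,0,0,-1.4],[6,-5.5,1.5,0,0,0,-1.4],[6,-5.5,1.5,0,0,0,-1.4],[6,-5.5,1.4,0,0,0,-1.4],[6,0,0,0,0,0,0],[6,0,0,0,0,0,0]]]'
python3 - <<'E'
from h import *
p,d,W=wrist("pics/w4.png")
print(manip.get_obs()["position"],"key",reg(W,d,642,175,25,38,52),"fuse",reg(W,d,366,250,60,14,32))
E
```

```text
clock: 13.15
position: [0.3677, 0.2487, 0.1407]
ee_rot: [0.688, 0.725, 0.0, 0.001]
ft_force: [0.7, -0.9, 0.1]
grip_width: 0.699
grasp_force: 0.0
[0.36797687 0.24870385 0.14057427] key (382, array([640.7, 174.3]), array([30.1, 30.2]), 18.9, 'z', array([40.7, 46. , 47.6])) fuse (3496, array([366.8, 248.9]), array([36. , 83.6]), 2.9, 'z', array([15.5, 23.4, 28. ]))
```

View pics/w4.png

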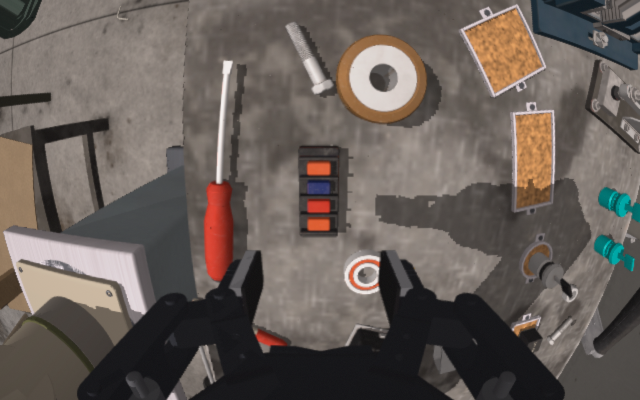

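The key switch is seated, collar top at 46 mm. The fuse carrier at (320,190) lies square under the fingers, its centre at (366.8, 248.9). Descending and gripping.

```bash
python3 -m crank '[[[6,-0.1,0,-6,0,0,0],[6,0,0,-4,0,0,0],[6,0,0,-3,0,0,0],[6,0,0,-0.5,0,0,0],[6,0,0,0,0,0,0],[6,0,0,0,0,0,0],[2.5,0,0,0,0,0,0],[2.5,0,0,0,0,0,0],[2.5,0,0,0,0,0,0],[2.5,0,0,0,0,0,0],[2.5,0,0,0,0,0,0]]]' 45
python3 -m crank '[[[2.5,0,0,5,0,0,0],[2.5,0,0,4,0,0,0],[2.5,0,0,0,0,0,0]]]'
```

```text
clock: 14.58
position: [0.3668, 0.2491, 0.0063]
ee_rot: [0.688, 0.725, 0.001, 0.001]
ft_force: [-0.8, -1.1, 9.8]
grip_width: 0.406
grasp_force: 44.4
clock: 14.95
position: [0.3678, 0.2497, 0.0978]
ee_rot: [0.688, 0.725, 0.002, 0.002]
ft_force: [-0.1, -0.5, -1.9]
grip_width: 0.404
grasp_force: 46.7
```

```bash
python3 -m crank '[[[2.5,4.65,0.94,0,0,0,2.1],[2.5,4.65,0.94,0,0,0,2.1],[2.5,4.65,0.94,0,0,0,2.1],[2.5,4.65,0.94,0,0,0,2.1],[2.5,4.65,0.94,0,0,0,2.1],[2.5,0,0,-3,0,0,0],[2.5,0,0,-3,0,0,0],[2.5,0,0,0,0,0,0],[2.5,0,0,0,0,0,0]]]'
python3 - <<'E'
from h import *
p,d,W=wrist();cork(p,d,W);P=manip.get_obs()["position"];print(P)
cv2.imwrite("pics/f.png",cv2.resize(p[100:400,160:480],(640,600))[:,:,::-1])
E
```

```text
clock: 16.08
position: [0.5987, 0.2963, 0.0359]
ee_rot: [0.619, 0.786, 0.0, 0.0]
ft_force: [0.3, 0.4, -1.4]
grip_width: 0.408
grasp_force: 46.6
cork [273.  45.] 12350 [545.  407.3] [76.3 68.1] 34.6 3.7
cork [102.  98.] 494 [433.9 353.6] [25.2 65.3] 8.4 8.7
cork [320. 178.] 3400 [594.2 317.4] [54.1 59.1] 13.0 3.7
[0.59902906 0.29646247 0.03654449]
```

View pics/f.png

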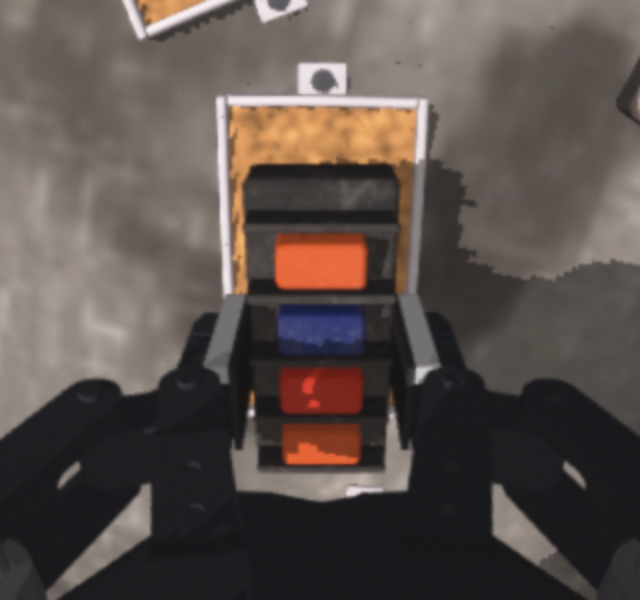

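The carrier sits centred over the long tray, its sides parallel to the rim and its centre on the tray centre. I'll lower it, release, and go on above the contactor.

```bash
python3 -m crank '[[[2.5,0,0,-1.5,0,0,0],[2.5,0,0,-1.1,0,0,0],[2.5,0,0,-0.1,0,0,0],[2.5,0,0,0,0,0,0],[2.5,0,0,0,0,0,0]]]'
python3 -m crank '[[[5.2,0,0,0,0,0,0],[5.2,0,0,0,0,0,0],[5.2,0,0,0,0,0,0],[6.5,0,0,6,0,0,0],[6.5,0,0,6,0,0,0],[6.5,0,0,2,0,0,0],[6.5,-2.65,-3.93,0,0,0,10.4],[6.5,-2.65,-3.93,0,0,0,10.4],[6.5,-2.65,-3.93,0,0,0,10.4],[6.5,-2.65,-3.93,0,0,0,10.4],[6.5,-2.65,-3.93,0,0,0,10.4],[6.5,-2.65,-3.93,0,0,0,10.4],[6.5,0,0,0,0,0,0],[6.5,0,0,0,0,0,0]]]'
python3 - <<'E'
from h import *
p,d,W=wrist("pics/w5.png")
o=manip.get_obs();print(o["position"],o["joint_pos"].round(2),"cap",reg(W,d,440,60,40,48,58),"all",reg(W,d,440,60,48,6,80),"foot",reg(W,d,440,60,48,1.8,5))
p,d=eyes.camera("side");W=cloud("side",p,d);print("fuse side",reg(W,d,598,297,60,15,40))
E
```

```text
clock: 16.75
position: [0.5988, 0.2958, 0.0089]
ee_rot: [0.619, 0.785, -0.0, 0.0]
ft_force: [-2.3, -2.4, 8.7]
grip_width: 0.408
grasp_force: 49.1
clock: 18.5
position: [0.4479, 0.0714, 0.1498]
ee_rot: [0.15, 0.989, 0.001, 0.001]
ft_force: [-0.4, 0.5, 0.1]
grip_width: 0.76
grasp_force: 0.0
[0.44793278 0.07221881 0.14994143] [ 1.08  0.29 -1.45  1.95  0.31  1.17  0.78] cap (1594, array([439.5,  57.9]), array([40.1, 36. ]), 75.1, 'z', array([52.7, 54.3, 55.5])) all (3272, array([433. ,  60.9]), array([46.4, 67.4]), 76.9, 'z', array([18.5, 53.9, 68.8])) foot (388, array([436.3,  61.2]), array([94.6, 83.8]), 65.8, 'z', array([1.9, 3. , 4.3]))
fuse side (567, array([597.4, 298.1]), array([36. , 85.9]), 13.6, 'z', array([16.3, 25.3, 29.8]))
```

View pics/w5.png

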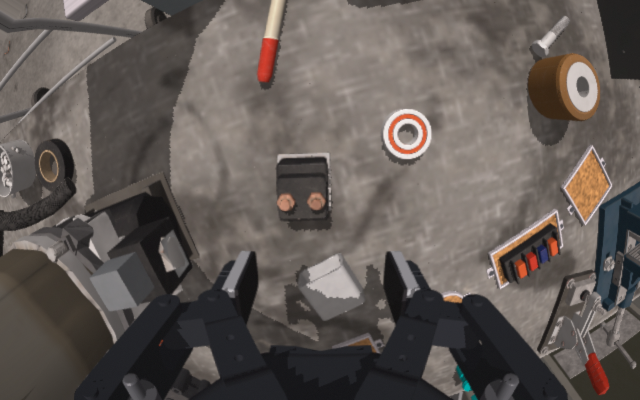

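The fuse carrier is seated in its tray. The contactor is at (303,187) in the wrist view, its cap giving (439.5, 57.9) and x axis -14.9°. This yaw pushes joint 3 to its limit, so I'll turn back and grip across the 52 mm side instead.

```bash
python3 -m crank '[[[7.3,0,0,0,0,0,-9.7],[7.3,0,0,0,0,0,-9.7],[7.3,0,0,0,0,0,-9.7],[7.3,0,0,0,0,0,-9.7],[7.3,0,0,0,0,0,-9.7],[7.3,0,0,0,0,0,-9.7],[7.3,0,0,0,0,0,-9.7],[7.3,0,0,0,0,0,-9.7],[7.3,0,0,0,0,0,-9.7],[7.3,0,0,0,0,0,0],[7.3,0,0,0,0,0,0]]]'
python3 - <<'E'
from h import *
p,d,W=wrist()
o=manip.get_obs();M=R.from_quat(o["ee_rot"]).as_matrix();print(o["position"],"toolx",np.degrees(np.arctan2(M[1,0],M[0,0])),o["joint_pos"].round(2),"cap",reg(W,d,440,60,40,48,58),"all",reg(W,d,440,60,48,6,80))
E
```

```text
clock: 19.98
position: [0.4476, 0.0722, 0.1497]
ee_rot: [0.788, 0.615, 0.0, 0.001]
ft_force: [0.8, -0.6, 0.5]
grip_width: 0.857
grasp_force: 0.0
[0.44761432 0.07193545 0.14976819] toolx 75.89495060168495 [ 0.86  0.14 -1.16  1.95  0.14  1.13 -0.61] cap (1557, array([440.2,  58.1]), array([40.6, 36.4]), 75.3, 'z', array([52. , 54.3, 55.4])) all (3509, array([440.5,  59.7]), array([46.6, 51.8]), 75.0, 'z', array([16.2, 53.5, 65.3]))
```

```bash
python3 -m crank '[[[7.3,-0.75,-1.37,0,0,0,-0.7],[7.3,0,0,0,0,0,0],[7.3,0,0,-4,0,0,0],[7.3,0,0,-3,0,0,0],[7.3,0,0,0,0,0,0]]]'
python3 - <<'E'
from h import *
p,d,W=wrist("pics/w6.png")
o=manip.get_obs();print(o["position"],o["joint_pos"].round(2),"cap",reg(W,d,440,60,40,48,58))
E
```

```text
clock: 20.65
position: [0.4389, 0.0582, 0.0785]
ee_rot: [0.793, 0.609, -0.001, -0.001]
ft_force: [-0.2, 0.3, 0.2]
grip_width: 0.852
grasp_force: 0.0
[0.43992486 0.05837138 0.07987123] [ 0.81  0.25 -1.12  2.05  0.27  1.   -0.7 ] cap (2846, array([440.1,  58.4]), array([40.3, 36.3]), 75.6, 'z', array([52. , 54.3, 55.4]))
```

View pics/w6.png

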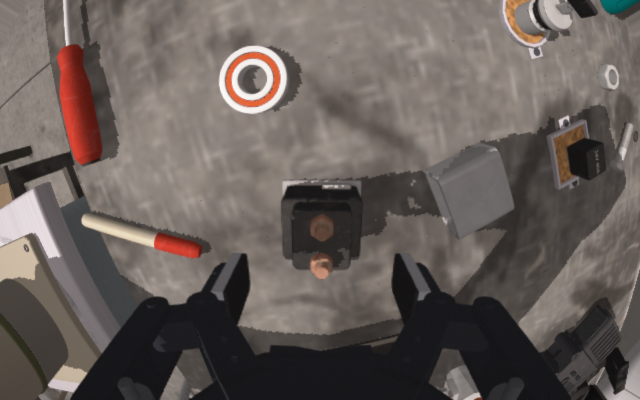

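The contactor at (322,222) is centred between the open fingers and clear of the tube at (470,190). Gripping.

```bash
python3 -m crank '[[[7.3,0,0,-4,0,0,0],[7.3,0,0,-2.4,0,0,0],[7.3,0,0,0,0,0,0],[7.3,0,0,0,0,0,0],[4.2,0,0,0,0,0,0],[4.2,0,0,0,0,0,0],[4.2,0,0,0,0,0,0],[4.2,0,0,0,0,0,0],[4.2,0,0,0,0,0,0]]]' 60
python3 -m crank '[[[4.2,0,0,3,0,0,0],[4.2,0,0,5,0,0,0],[4.2,0,0,4,0,0,0],[4.2,0,0,0,0,0,0]]]'
```

```text
clock: 21.82
position: [0.441, 0.0574, 0.0173]
ee_rot: [0.794, 0.608, 0.001, 0.002]
ft_force: [-4.1, -1.3, 13.2]
grip_width: 0.594
grasp_force: 61.4
clock: 22.32
position: [0.4418, 0.0574, 0.1384]
ee_rot: [0.794, 0.608, 0.002, 0.003]
ft_force: [0.2, -0.4, -2.5]
grip_width: 0.593
grasp_force: 65.7
```

```bash
python3 -m crank '[[[4.2,1.49,5,0,0,0,7.05],[4.2,1.49,5,0,0,0,7.05],[4.2,1.49,5,0,0,0,7.05],[4.2,1.49,5,0,0,0,7.05],[4.2,1.49,5,0,0,0,7.05],[4.2,1.49,5,0,0,0,7.05],[4.2,1.49,5,0,0,0,7.05],[4.2,0,0,0,0,0,0],[4.2,0,0,0,0,0,0]]]'
python3 - <<'E'
from h import *
p,d,W=wrist("pics/w7.png");cork(p,d,W)
o=manip.get_obs();M=R.from_quat(o["ee_rot"]).as_matrix();print(o["position"],"toolx",np.degrees(np.arctan2(M[1,0],M[0,0])),o["joint_pos"].round(2))
A=np.vstack([(lambda f:(cloud(n,f["p"],f["d"])*1000)[f["d"]>0])(np.load(n+"0.npz")) for n in("scene","side")])
for z in (110,130,150):
    q=A[(A[:,2]>z)&(A[:,2]<260)&(A[:,0]>380)&(A[:,0]<700)&(A[:,1]>400)&(A[:,1]<650)]
    i=np.argsort(np.hypot(q[:,0]-500,q[:,1]-472))[:3];print(z,q[i].round())
E
```

```text
clock: 23.45
position: [0.5439, 0.407, 0.1342]
ee_rot: [0.467, 0.884, -0.0, 0.001]
ft_force: [-0.5, -0.5, -2.7]
grip_width: 0.59
grasp_force: 65.7
cork [458.  38.] 266 [562.6 602.4] [32.  65.8] 55.1 7.7
cork [197. 153.] 125 [427.6 372.9] [14.7 55.7] 53.5 9.2
cork [321. 181.] 4025 [539.9 415.7] [75.7 46.4] 34.3 3.7
cork [274. 322.] 105 [587.4 251.3] [ 9.9 20.4] 14.0 4.2
[0.54449096 0.40625239 0.13469635] toolx 124.22256084278183 [-0.02  0.78 -1.1   1.38  0.69  1.4  -0.51]
110 [[462. 484. 121.]
 [464. 488. 117.]
 [462. 482. 121.]]
130 [[412. 482. 185.]
 [413. 485. 183.]
 [412. 479. 185.]]
150 [[412. 482. 185.]
 [413. 485. 183.]
 [412. 479. 185.]]
```

View pics/w7.png

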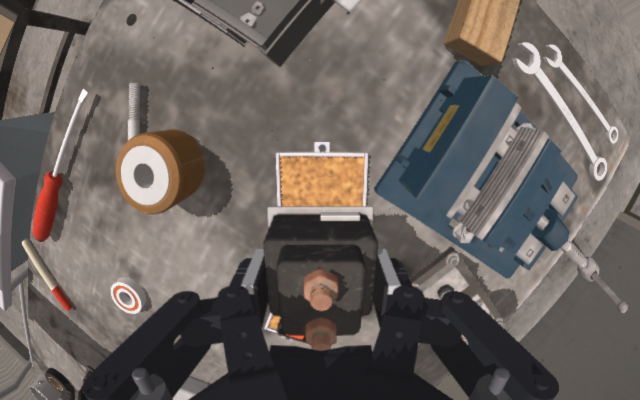

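The contactor is square over the wide tray (321,181). The vise corner at (378,190) is to the right, and nothing taller than 130 mm is close to the hand. Lowering in stages.

```bash
python3 -m crank '[[[4.2,0,0,-4,0,0,0],[4.2,0,0,-4,0,0,0],[4.2,0,0,-2,0,0,0],[4.2,0,0,-1,0,0,0],[4.2,0,0,0,0,0,0],[4.2,0,0,0,0,0,0]]]'
```

```text
clock: 24.25
position: [0.5449, 0.4081, 0.0273]
ee_rot: [0.467, 0.884, 0.002, 0.001]
ft_force: [-0.0, -0.3, -2.8]
grip_width: 0.592
grasp_force: 65.5
```

```bash
python3 -m crank '[[[4.2,0,0,-0.4,0,0,0],[4.2,0,0,-0.2,0,0,0],[4.2,0,0,0,0,0,0],[4.2,0,0,0,0,0,0]]]'
```

```text
clock: 24.75
position: [0.5446, 0.4076, 0.0205]
ee_rot: [0.467, 0.884, 0.001, 0.001]
ft_force: [-2.7, -2.9, 6.0]
grip_width: 0.59
grasp_force: 66.7
```

Contact is felt (+6 N), so the contactor is on the floor. I'll release it, rise, back off and check all four parts.

```bash
python3 -m crank '[[[6.3,0,0,0,0,0,0],[6.3,0,0,0,0,0,0],[6.3,0,0,0,0,0,0],[6.3,0,0,2,0,0,0],[6.3,0,0,6,0,0,0],[6.3,0,0,6,0,0,0],[6.3,0,0,6,0,0,0],[6.3,0,-4,0,0,0,-5],[6.3,0,-4,0,0,0,-5],[6.3,0,-4,0,0,0,-5],[6.3,0,-4,0,0,0,-5],[6.3,0,0,0,0,0,0],[6.3,0,0,0,0,0,0],[6.3,0,0,0,0,0,0]]]'
python3 - <<'E'
from h import *
p,d,W=wrist("pics/w8.png")
q=lambda W,d:[print(n,reg(W,d,*a)) for n,a in(("relay",(673,52,25,30,42)),("fuse",(599,296,60,15,34)),("key",(642,175,25,40,50)),("cap",(545,407,40,50,62)),("tube",(551,52,45,30,40)))]
q(W,d)
for n in("scene","side"):
    p,d=eyes.camera(n);print(n);q(cloud(n,p,d),d)
E
```

```text
clock: 26.5
position: [0.5439, 0.2491, 0.2204]
ee_rot: [0.613, 0.79, 0.001, 0.001]
ft_force: [0.1, 0.1, -0.2]
grip_width: 0.742
grasp_force: 0.0
relay (296, array([674.5,  52.6]), array([27.1, 28. ]), 9.1, 'z', array([31.6, 36.2, 37.4]))
fuse (2288, array([599. , 294.8]), array([37. , 86.3]), 12.9, 'z', array([18.1, 23.7, 31.1]))
key (251, array([635.6, 174.9]), array([30.4, 19.2]), 82.6, 'z', array([42. , 46. , 47.3]))
cap (1092, array([545. , 407.2]), array([37. , 40.6]), 34.2, 'z', array([55.3, 57.2, 58.6]))
tube (1070, array([551.9,  53. ]), array([49.2, 51.5]), 13.2, 'z', array([31.8, 34.3, 35.4]))
scene
relay (98, array([670.9,  50.9]), array([26.2, 28.3]), 9.0, 'z', array([31.2, 35.6, 37.5]))
fuse (613, array([596.2, 294.2]), array([37.1, 85.8]), 12.9, 'z', array([16.6, 25.7, 30.6]))
key (118, array([637.8, 172.2]), array([28.6, 31.6]), 16.6, 'z', array([41.5, 45.5, 47.5]))
cap (281, array([542. , 406.5]), array([35.9, 40. ]), 34.8, 'z', array([52.4, 56.8, 59.6]))
tube (327, array([549.2,  51.8]), array([51.2, 53.4]), 11.1, 'z', array([31.7, 34.1, 35.9]))
side
relay (89, array([673.4,  55.7]), array([26.9, 29.7]), 12.8, 'z', array([30.5, 33.7, 36. ]))
fuse (567, array([597.9, 298.3]), array([35.9, 85.8]), 13.3, 'z', array([16.2, 24.9, 29.6]))
key (107, array([640.8, 176.8]), array([30.1, 29. ]), 11.4, 'z', array([40.8, 44.3, 46.1]))
cap (311, array([543.7, 409.3]), array([35.7, 41.7]), 34.3, 'z', array([51.9, 55.5, 57.8]))
tube (281, array([550.7,  54.3]), array([50.3, 51.9]), 11.6, 'z', array([30.4, 32.3, 34.2]))
```

View pics/w8.png

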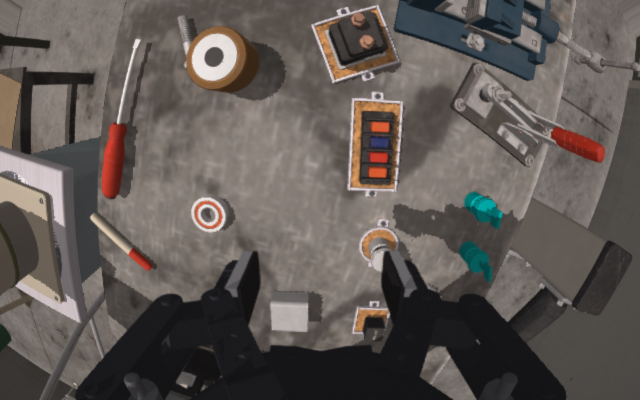

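All four parts stand flat in their trays: contactor (357,40), fuse carrier (377,145), key switch (380,245) and relay (375,325). Each is within about 3 mm of its tray centre. The tube hasn't moved, and the arm touches nothing.

```bash
python3 -c "
from workcell import job
print(job.hand_in())"
```

```text
the job is handed in; nothing more can be done
None
```

I set the relay, fuse carrier, contactor and key switch upright in their own trays, each within about 3 mm of its tray's centre, left the tube piece where it was, and handed the job in at about 27 s; the hand-in reported no verdict.

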